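Lock the sprung lens carriage home with the cam lever of the rail stop

ROBOT

A 6-joint arm with a two-finger parallel gripper is mounted at the origin on the work surface. World frame = base frame: x ahead of the robot, y to its left, z up, the work surface at z = 0. Lengths are in m, angles in rad, forces in N, time in s.
With the tool pointing down it reaches from about 0.35 to 0.925 m from the base axis. Payload 6.4 kg.
Tool frame: the origin (TCP) lies between the finger pads; the fingertips stand 19 mm ahead of it and the grasp point (between the pads) is the TCP; z points along the fingers, y is the direction in which the jaws open and shut (so a half turn about z gives the same grasp; the last joint's range is limited). The gripper opens to 94 mm and grips with 3 to 60 N. Pads are 16 mm wide; open, the fingers measure 119 mm over their backs; the gripper's body (75 mm by 177 mm) begins 78 mm behind the grasp point.
Start: joints at [0.973, 0.245, 1.558, -0, 1.339, -0.174], TCP at [0.267, 0.593, 0.202] pointing down, gripper open.
Joint ranges: [-3.13, 3.13], [-1.02, 2.26], [0.13, 2.54], [-0.95, 4.09], [0.21, 2.88], [-2.74, 2.74]. Speed limits (rad/s): [2.57, 2.57, 3.14, 3.14, 3.14, 3.14].

INTERFACE

Orientations are given as a unit quaternion [x, y, z, w].
In Python, from station import arm gives the robot as it stands.
- The arm moves only by the tool send_rows, never from a script. Its arguments are lists of equal length, an entry for each row: "slide": the shift along the world's x, y, z each as a share of 150 mm, from -1 to 1, a list of three; "yaw": the turn about the world's z as a share of pi rad, from -1 to 1; "grip": the closure, from 0 (fully open) to 1 (shut). In form: {"slide": [[x, y, z], ...], "yaw": [yaw, ...], "grip": [grip, ...]}. A call has 1 to 10 rows; each row is the pose to reach, as a shift and turn from the pose commanded when the call began, turning the shorter way round; what a row does not reach only later rows make up. A row lasts 1/12 s, in which the tool goes at most 41.7 mm and 7.16 degrees, less where a joint would pass 70% of its speed; a pose out of reach is approached as far as the arm can. A call with a number of a shift or a turn outside -1 to 1 is refused whole. A call with a gripper value outside its range is refused whole. The fingers move at their own pace and stop on an object; "force" is the grip in N (left out, the last holds). Time passes only in rows, so rows that repeat a pose let the fingers close. It gives the time, the measured TCP pose, the force and the opening at its end, in the units of the state.
- arm.get_state(): the state, without advancing time (a new reading comes with each control period).
- arm.capture(name): name is "scene" or "top" or "wrist"; returns the picture (384x512x3 uint8, red, green, blue); there is no depth.
- arm.camera_params(name): a dict with "mtx" (3x3 intrinsics, pixels), "k1" (the pictures are not rectified: a ray, as slopes to the right and down, at radius r is drawn at 1 + k1 r^2 times it, then the intrinsics apply), "world_to_cam" (4x4, takes a point from world to camera coordinates); the wrist camera has in their place "hand_eye" (4x4, takes a point from camera to tool coordinates, whose origin is the TCP and whose axes are the flange's). Camera axes: x right, y down, z forward; pixel columns grow to the right and rows downward; lengths in m; the calibration is good to about 2 mm. A picture is of the moment at which its call begins: read the wrist's pose just before it. camera_params takes no time and is no camera call.
- arm.job_done(): hands the job in, once; it reports no verdict.
Trained networks look in the newest picture that a camera, given by its name, has taken for a name from the list of things; names that differ only in an ending like _2 or _b are one class to them, and where a whole thing is asked for, a point or a joint stands for the part that bears it (a point fixed in the world has none). Each returns a list of dicts, best first, with "p" (0 to 1); they miss things now and then, are a little off and sometimes report something else, mostly with a low value. They report only what shows in the picture. A call takes as long as a camera call.
- arm.recognise(camera, target): "bbox" ([centre column, centre row, width, height] in pixels, round what is visible of it).
- arm.cut_out(camera, target): "mask" (384x512 bool, what is visible of it) and "bbox" ([centre column, centre row, width, height] in pixels, round what is visible of it).
- arm.tip_of(camera, target): "location" ([column, row] in pixels: a listed point, or the origin of a listed thing).
The state is a dict: "clock": time; "joint_pos": joint angles; "qvel": joint speeds; "tau": joint torques, N m; "eef_pos": TCP position; "eef_rot": TCP orientation; "ft_force": force on the tool from outside, world axes, zero at the start; "torque": the same for the moment, N m; "width": finger opening in m.
Only numpy, scipy, OpenCV 4.12 (cv2) and the standard library are available. Lean on these libraries where they do the work, as an engineer would, in place of code of your own. Each camera call takes 0.05 s, during which the arm holds its last target.

TASK

On the optical rail, use the sliding rail stop to push the sprung lens carriage fully home against the white laser head, and flip the stop's cam lever all the way over towards the head so that the clamped stop keeps the carriage there, its face against the carriage, when you let go. The carriage's spring pushes it back until the stop is clamped. Do not touch the lens or its ring mount, and leave the things lying around where they are.

Things in the scene. Friction and masses are not known exactly. Their poses are not given: they have to be found in the camera images.
- rail: Aluminium optical rail, 470 long, 64 wide, top 30 above the table, bolted down. Origin on its centre line at the table top; y axis along the rail towards the laser head, z up. The white laser head (110 across, 135 high) is fixed on it from y = +130 to +230; the rail ends at y = -240. In order of y: rail stop, lens carriage, head.
- carriage (a joint): Position of the sprung lens carriage along the rail (m): 0 = held off by its spring (20 mm gap to the head), 0.020 = fully home on the head (hard end). Black block 70 across, 90 long, top 63 above the table; carries the lens mount. Spring: 3 N at 0, 7 N at home, so it returns unless held.
- carriage_rear (a point): Centre of the carriage's rear face (towards the stop), 40 above the table; axes as the rail's.
- lens_mount: Round lens in a ring mount, 68 diameter, 18 thick, standing on the carriage across the rail, top at 134 above the table (a small index tab reaches 141); origin at its centre, 100 above the table and 67 beyond carriage_rear towards the head. Not to be touched.
- stop (a joint): Position of the rail stop along the rail (m), growing towards the head: at 0.120 its face meets the carriage that is fully home; at 0.100 it meets the carriage at its rest. Dark steel block 70 across, 120 along the rail, top 70 above the table. Unclamped it slides with about 1.2 N; it cannot be lifted off.
- stop_front (a point): Centre of the stop's front face (towards the carriage), 40 above the table; axes as the rail's.
- lever (a joint): Cam lever on the stop, turning on a pin across the rail (rad): 0 = open, leaning 25 degrees back from upright, away from the head; 1.75 = clamped (hard end), lying 75 degrees forward of upright. Stays where left; takes about 1.1 N m to turn, more than pushing stop and carriage home by it. The cam bites from about 0.7 and holds against the spring from about 0.95; then the stop no longer slides.
- lever_pin (a point): Centre of the lever's pin: on the rail's centre line, 85 above the table, 100 behind the stop's front face (away from the head), at rail y = -180 when joint stop is 0. Axes turn with the lever.
- lever_bar (a point): Centre of the lever's crossbar: a round bar 16 in diameter and 70 long, lying across the rail, 100 from the pin; the lever's stem between pin and bar is 16 wide, 10 thick. Axes turn with the lever: x along the bar, z from the pin to the bar.
- driver: Screwdriver 170 long, lying beside the rail; bystander. Origin under it.
- lens_cap: Black round cap, 56 diameter, 14 high; bystander. Origin at its underside.
- jar: Jar 60 diameter, 85 high; bystander. Origin at its underside.
- post: Steel post on a round foot, 60 diameter, 105 high; bystander. Origin at its underside.
- wrench: Wrench 160 long, lying; bystander.
- tray: Grey divided tray 100 x 150 x 30; bystander. Origin at its underside.

How it is judged:
On the way, in this order (a step that is already met when the one before it is completed fails the run):
1. the carriage is pushed home against the head (value of joint carriage above 0.018 m), for 0.1 s.
2. the cam lever is flipped fully over with the carriage home (value of joint lever above 1.62 rad and value of joint carriage above 0.018 m), for 0.1 s.
At the end, for the whole second after the job is handed in: The carriage is within 2 mm of home on the laser head (joint carriage above 0.018), the cam lever is over to at least 1.62 of its 1.75 rad, and the stop stands still with its front face against the carriage (within 2 mm) (all of step 2 and y of carriage_rear in the frame of stop_front between -0.003 and 0.002 m and not (velocity of joint stop above 0.005 m/s) and not (velocity of joint stop below -0.005 m/s)); the robot touches nothing.
It fails at once if the lens or its ring mount is touched (contact force between any of the fingers, the arm and lens_mount above 1 N).
It fails at once if a bystander is moved by more than 30 mm (distance of any of driver, lens_cap, jar, post, wrench, tray from where it was at the start of the episode above 0.03 m).
It also fails if it takes over 64 s, if anything falls off the work surface, if the arm or the gripper's body presses on something with over 40 N, if the wrist force passes 120 N, or if a joint passes its speed limit or range.

## Working session

There is one attempt and no reset: what is moved stays moved. The work goes in short steps, Python scripts to look and compute and a tool call to move; the robot and the scene stay as the last step left them, time stands still between calls to the robot, and variables do not carry over. Pictures are saved under pics/ and viewed, and the job is handed in when it is done.

Besides the shell and the picture viewer there is one more tool, called after "Call:" by a JSON object that holds its "api" and its "payload", one argument or row to a line. send_rows: Moves the arm, as the interface text tells. Its arguments: {"type":"object","properties":{"slide":{"type":"array","items":{"type":"array","items":{"type":"number"}}},"yaw":{"type":"array","items":{"type":"number"}},"grip":{"type":"array","items":{"type":"number"}},"force":{"type":"number"}},"required":["slide","yaw","grip"]}

```bash
mkdir -p pics; ls; cat > h.py <<'E'
from station import arm
import cv2, numpy as np
def snap(n,f):
    im=arm.capture(n); cv2.imwrite('pics/'+f,cv2.cvtColor(im,cv2.COLOR_RGB2BGR)); return im
E
python3 - <<'E'
from h import *
s=arm.get_state(); print(s)
for n in ['scene','top']:
    snap(n,n+'0.png'); print(n,arm.camera_params(n))
    for t in ['stop_front','carriage_rear','lever_pin','lever_bar','lens_mount','rail']:
        print(t,arm.tip_of(n,t)[:2])
E
```

```text
pics
{'clock': 0.0, 'joint_pos': array([ 9.72900744e-01,  2.45785417e-01,  1.55899423e+00, -1.58056783e-05,
        1.33867109e+00, -1.74110899e-01]), 'qvel': array([-1.54532389e-03,  2.56784430e-03,  2.55991469e-04,  1.92358056e-05,
       -1.81687300e-03,  4.84039368e-04]), 'tau': array([-5.98654624e-04, -4.15838742e+01, -3.14596331e+01,  6.84093637e-02,
        3.31732014e-02, -1.41924093e-04]), 'eef_pos': array([0.26695435, 0.59199983, 0.20127432]), 'eef_rot': array([ 2.10308419e-01,  9.77634648e-01, -8.63580369e-04, -3.42650952e-04]), 'ft_force': array([ 0.16691663,  0.8390164 , -0.10114792]), 'torque': array([ 4.69456565e-05,  4.91852522e-03, -1.78956781e-03]), 'width': 0.09393103067115459}
scene {'mtx': array([[486.77632024,   0.        , 253.7293353 ],
       [  0.        , 486.77632024, 190.16973118],
       [  0.        ,   0.        ,   1.        ]]), 'k1': 0.052159203018926945, 'world_to_cam': array([[-8.31838575e-01,  5.55017515e-01,  3.77847413e-04,
         5.05903442e-01],
       [ 4.24040351e-01,  6.35974066e-01, -6.44768771e-01,
        -1.07682236e-01],
       [-3.
[... 584 characters left out ...]
],
       [  0.        ,   0.        ,   1.        ]]), 'k1': -0.013196047546031918, 'world_to_cam': array([[ 0.02527768, -0.99911316,  0.03367389, -0.11251076],
       [-0.99752252, -0.02742089, -0.06478363,  0.56080279],
       [ 0.06564954, -0.03195289, -0.99733101,  1.1173327 ],
       [ 0.        ,  0.        ,  0.        ,  1.        ]])}
stop_front [{'location': [203.8, 201.0], 'p': 0.73}]
carriage_rear [{'location': [175.4, 200.7], 'p': 0.72}]
lever_pin [{'location': [238.8, 194.1], 'p': 0.71}, {'location': [185.4, 199.0], 'p': 0.43}]
lever_bar [{'location': [247.7, 189.0], 'p': 0.54}]
lens_mount [{'location': [147.2, 199.1], 'p': 0.57}]
rail [{'location': [184.3, 201.9], 'p': 0.72}]
```

```bash
python3 - <<'E'
from h import *
P={n:arm.camera_params(n) for n in ['scene','top']}
def pix(n,uv,z):
    p=P[n];d=(np.array(uv)-p['mtx'][:2,2])/p['mtx'][0,0]
    u=d.copy()
    for _ in range(20): u=d/(1+p['k1']*(u@u))
    R=p['world_to_cam'][:3,:3];t=p['world_to_cam'][:3,3]
    c=-R.T@t; r=R.T@np.array([*u,1]); return c+r*(z-c[2])/r[2]
D={'scene':dict(sf=(287.2,235.6,.04),cr=(305.2,256.9,.04),pin=(259.4,202.7,.085),bar=(248.2,170.8,.1756),lens=(334.4,262.8,.1),rail=(298.7,257.6,0)),
'top':dict(sf=(203.8,201,.04),cr=(175.4,200.7,.04),pin=(238.8,194.1,.085),bar=(247.7,189,.1756),lens=(147.2,199.1,.1),rail=(184.3,201.9,0))}
for n in D:
  for k,v in D[n].items(): print(n,k,pix(n,v[:2],v[2]).round(4))
E
```

```text
scene sf [0.5301 0.0266 0.04  ]
scene cr [0.5308 0.0975 0.04  ]
scene pin [ 0.5494 -0.0636  0.085 ]
scene bar [ 0.5598 -0.0954  0.1756]
scene lens [0.5152 0.1712 0.1   ]
scene rail [0.5268 0.0721 0.    ]
top sf [0.5331 0.028  0.04  ]
top cr [0.5319 0.1036 0.04  ]
top pin [ 0.5515 -0.065   0.085 ]
top bar [ 0.5589 -0.0854  0.1756]
top lens [0.5317 0.1657 0.1   ]
top rail [0.5308 0.0849 0.    ]
```

View pics/scene0.png

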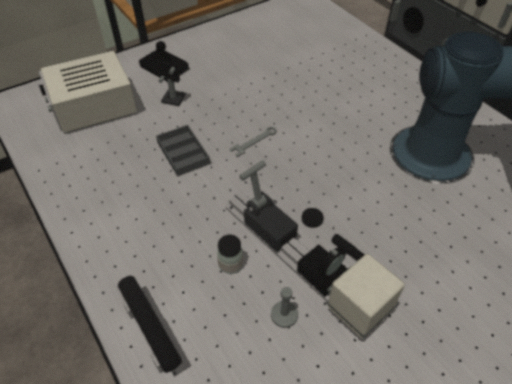

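View pics/top0.png

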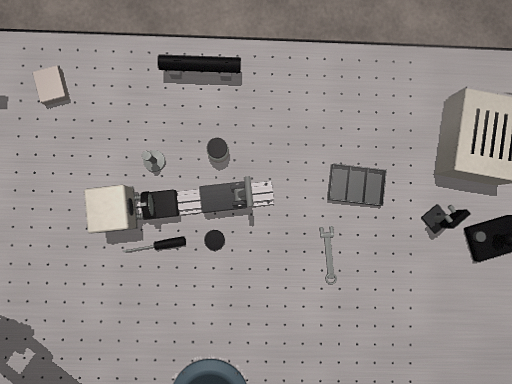

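The scene view shows the lever open at about (255,185) and the head at (365,290). The top view shows the rail running from (272,192) to the head at (107,208). I'll measure the rail axis more accurately.

```bash
cat >> h.py <<'E'
P={n:arm.camera_params(n) for n in ['scene','top']}
def pix(n,uv,z):
    p=P[n];d=(np.array(uv,float)-p['mtx'][:2,2])/p['mtx'][0,0]
    u=d.copy()
    for _ in range(20): u=d/(1+p['k1']*(u@u))
    R=p['world_to_cam'][:3,:3];t=p['world_to_cam'][:3,3]
    c=-R.T@t; r=R.T@np.array([*u,1]); return c+r*(z-c[2])/r[2]
def proj(n,X):
    p=P[n];X=p['world_to_cam'][:3,:3]@np.array(X)+p['world_to_cam'][:3,3]
    u=X[:2]/X[2];u=u*(1+p['k1']*(u@u)); return u*p['mtx'][0,0]+p['mtx'][:2,2]
E
python3 - <<'E'
import cv2
a=cv2.imread('pics/top0.png')[160:250,75:285]; cv2.imwrite('pics/t1.png',cv2.resize(a,None,fx=3.8,fy=3.8,interpolation=cv2.INTER_CUBIC))
a=cv2.imread('pics/scene0.png')[145:345,215:415]; cv2.imwrite('pics/s1.png',cv2.resize(a,None,fx=3,fy=3,interpolation=cv2.INTER_CUBIC))
E
```

```text
(no output)
```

View pics/t1.png

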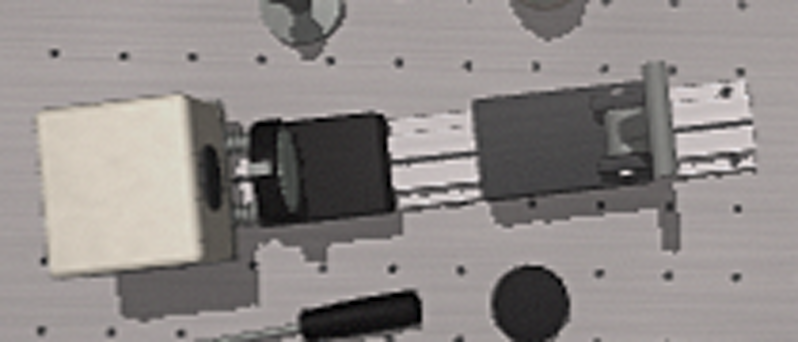

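View pics/s1.png

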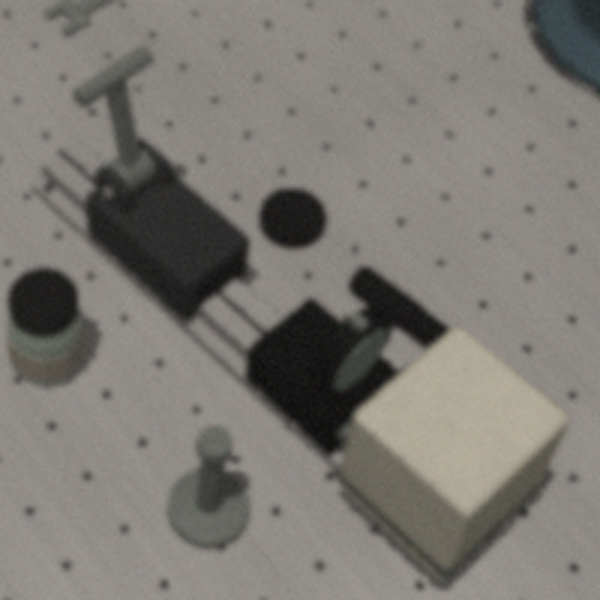

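```bash
python3 - <<'E'
from h import *
T=lambda a,b:(75+a/3.8,160+b/3.8)
for nm,a,b,z in [('stopF1',473,100,.07),('stopF2',482,199,.07),('carR1',387,114,.063),('carR2',393,210,.063),('h1',38,115,.135),('h2',183,95,.135),('h3',200,263,.135),('h4',52,275,.135),('bar1',655,62,.1756),('bar2',663,182,.1756),('railE1',748,80,.03),('railE2',757,173,.03)]:
    print(nm,pix('top',T(a,b),z).round(4))
S=lambda a,b:(215+a/3,145+b/3)
for nm,a,b,z in [('bar1',82,97,.1756),('bar2',146,54,.1756),('stopF1',190,280,.07),('stopF2',247,240,.07),('carR1',250,350,.063),('carR2',312,300,.063)]:
    print('S',nm,pix('scene',S(a,b),z).round(4))
E
```

```text
stopF1 [0.57   0.0381 0.07  ]
stopF2 [0.5022 0.0297 0.07  ]
carR1 [0.5592 0.0975 0.063 ]
carR2 [0.4932 0.091  0.063 ]
h1 [0.5477 0.3095 0.135 ]
h2 [0.5632 0.2179 0.135 ]
h3 [0.456  0.2023 0.135 ]
h4 [0.446  0.2956 0.135 ]
bar1 [ 0.589  -0.0838  0.1756]
bar2 [ 0.5144 -0.0907  0.1756]
railE1 [ 0.5928 -0.1542  0.03  ]
railE2 [ 0.5263 -0.1621  0.03  ]
S bar1 [ 0.5817 -0.0861  0.1756]
S bar2 [ 0.5165 -0.096   0.1756]
S stopF1 [0.5652 0.0375 0.07  ]
S stopF2 [0.5061 0.0314 0.07  ]
S carR1 [0.5616 0.1095 0.063 ]
S carR2 [0.4954 0.1002 0.063 ]
```

```bash
python3 - <<'E'
from h import *
from scipy.optimize import least_squares as L
def tri(a,b): 
    r=L(lambda X:np.r_[proj('top',X)-a,proj('scene',X)-b],[.55,-.07,.1]); return r.x.round(4),r.fun.round(1)
T=lambda a,b:np.array((75+a/3.8,160+b/3.8)); S=lambda a,b:np.array((215+a/3,145+b/3))
print('bar',tri(T(659,121),S(114,75.5)))
print('bar ends',tri(T(655,62),S(80,98)),tri(T(664,182),S(148,53)))
print('pin nn',tri(np.array([238.8,194.1]),np.array([259.4,202.7])))
print('sf',tri(T(477.5,150),S(218.5,260)))
y=np.array([-.129,.992,0]);sf=np.array([.536,.034,0])
for th in (-25,):
  a=np.radians(th);pin=sf-.1*y+[0,0,.085];bar=pin+.1*np.sin(a)*y+[0,0,.1*np.cos(a)]
  print(pin,bar)
  for q in(pin,bar):
    t=proj('top',q);s=proj('scene',q);print((t-[75,160])*3.8,(s-[215,145])*3)
E
```

```text
bar (array([ 0.552 , -0.0872,  0.1805]), array([ 0., -0.,  0.,  0.]))
bar ends (array([ 0.5872, -0.0828,  0.1812]), array([-0.4,  0.5, -0.6, -0.1])) (array([ 0.5155, -0.0922,  0.1793]), array([ 0.4, -0.5,  0.7,  0.1]))
pin nn (array([ 0.5505, -0.0642,  0.0853]), array([-0.3,  0.4, -0.5, -0. ]))
sf (array([0.5357, 0.034 , 0.0691]), array([-0.,  0., -0., -0.]))
[ 0.5489 -0.0652  0.085 ] [ 0.55435178 -0.10712373  0.17563078]
[622.61108944 133.47616287] [132.62083428 171.49620147]
[690.97675689 118.41816952] [97.1285116  65.11787995]
```

The bar triangulates to (0.552, -0.087, 0.1805), so the lever leans about 13° back. The rail yaw is about 7.5°. The pin and stop-front positions agree with the sizes given. Now I'll move round to behind the bar with the fingers closed.

Call:
{"api": "send_rows", "payload": {
  "slide": [
    [0.1,-0.2,0.5],
    [0.4,-1,0.5],
    [0.4,-1,0.5],
    [0.4,-1,0.5],
    [0.4,-1,0.5],
    [0.4,-1,0.5]
  ],
  "yaw": [-0.16,-0.16,-0.16,-0.16,-0.16,-0.16],
  "grip": [1,1,1,1,1,1],
  "force": 30
}}

```text
clock: 1.2
eef_pos: [0.3293, 0.4401, 0.2796]
eef_rot: [0.449, 0.894, 0.001, 0.001]
ft_force: [-0.3, 0.0, 0.2]
width: 0.0573
```

Call:
{"api": "send_rows", "payload": {
  "slide": [
    [0.4,-1,0],
    [0.4,-1,0],
    [0.4,-1,0],
    [0.4,-1,0],
    [0.4,-1,0]
  ],
  "yaw": [-0.163,-0.163,-0.163,-0.163,-0.163],
  "grip": [1,1,1,1,1]
}}

```text
clock: 1.62
eef_pos: [0.3891, 0.2889, 0.2772]
eef_rot: [0.662, 0.749, -0.0, 0.001]
ft_force: [-0.3, 0.7, -0.4]
width: 0.0242
```

Call:
{"api": "send_rows", "payload": {
  "slide": [
    [0.4,-1,0],
    [0.4,-1,0],
    [0.4,-1,0],
    [0.4,-1,0],
    [0.4,-1,0]
  ],
  "yaw": [0,0,0,0,0],
  "grip": [1,1,1,1,1]
}}

```text
clock: 2.03
eef_pos: [0.4491, 0.1388, 0.2772]
eef_rot: [0.661, 0.751, -0.0, 0.001]
ft_force: [0.3, 0.6, 0.0]
width: 0.0006
```

Call:
{"api": "send_rows", "payload": {
  "slide": [
    [0.4,-1,0],
    [0.4,-1,0],
    [0.4,-1,0],
    [0.4,-1,0],
    [0.4,-1,0]
  ],
  "yaw": [0,0,0,0,0],
  "grip": [1,1,1,1,1]
}}

```text
clock: 2.45
eef_pos: [0.509, -0.011, 0.2769]
eef_rot: [0.66, 0.751, -0.0, 0.0]
ft_force: [0.3, 0.5, 0.1]
width: 0.0006
```

Call:
{"api": "send_rows", "payload": {
  "slide": [
    [0.34,-0.86,0],
    [0.34,-0.86,0],
    [0.34,-0.86,0],
    [0.34,-0.86,0],
    [0.34,-0.86,0]
  ],
  "yaw": [0,0,0,0,0],
  "grip": [1,1,1,1,1]
}}

```text
clock: 2.87
eef_pos: [0.5592, -0.1375, 0.2765]
eef_rot: [0.66, 0.752, -0.0, -0.001]
ft_force: [0.2, -0.4, -0.7]
width: 0.0001
```

Call:
{"api": "send_rows", "payload": {
  "slide": [
    [0,0,-0.29],
    [0,0,-0.577],
    [0,0,-0.577],
    [0,0,-0.577]
  ],
  "yaw": [0,0,0,0],
  "grip": [1,1,1,1]
}}

```text
clock: 3.2
eef_pos: [0.5565, -0.1336, 0.1883]
eef_rot: [0.658, 0.753, -0.001, -0.003]
ft_force: [-0.4, 0.6, 0.9]
width: 0.0006
```

```bash
python3 - <<'E'
from h import *
print(arm.get_state()['eef_pos'])
a=snap('top','t2.png')[150:250,75:285];b=snap('scene','s2.png')[125:345,215:415]
cv2.imwrite('pics/t2c.png',cv2.resize(a[:,:,::-1],None,fx=3.8,fy=3.8));cv2.imwrite('pics/s2c.png',cv2.resize(b[:,:,::-1],None,fx=2.7,fy=2.7))
E
```

```text
[ 0.556538   -0.13357498  0.18829801]
```

View pics/s2c.png

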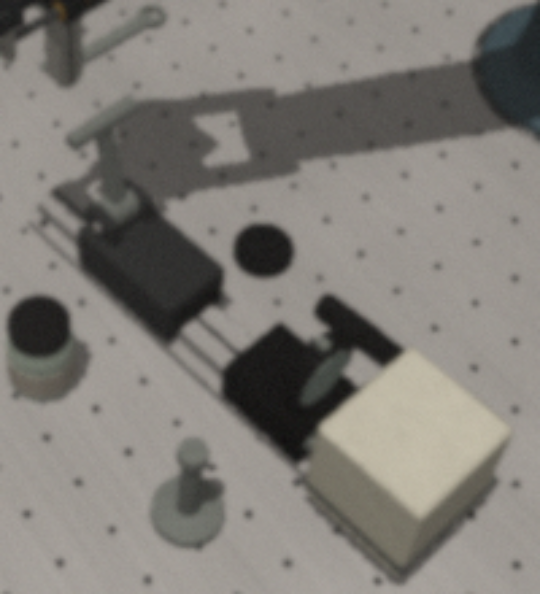

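View pics/t2c.png

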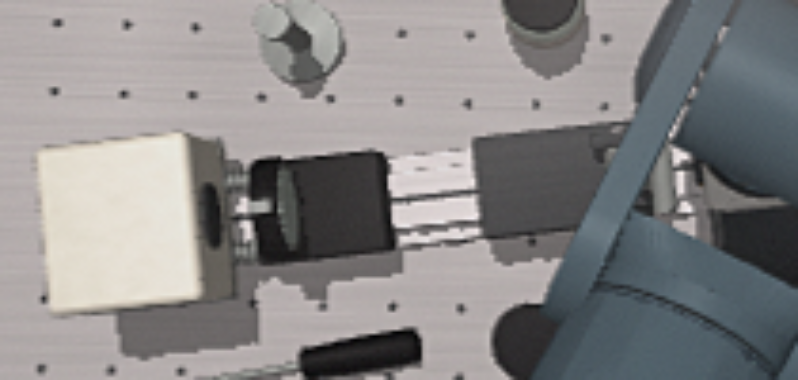

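The closed fingers sit at (65,55) in the scene crop, behind the bar, and nothing has been disturbed. Now I'll push along the rail.

Call:
{"api": "send_rows", "payload": {
  "slide": [
    [-0.009,0.066,0],
    [-0.017,0.132,0],
    [-0.026,0.198,0],
    [-0.032,0.248,0],
    [-0.039,0.298,0],
    [-0.045,0.348,0],
    [-0.052,0.398,0],
    [-0.058,0.448,0],
    [-0.065,0.498,0],
    [-0.065,0.498,0]
  ],
  "yaw": [0,0,0,0,0,0,0,0,0,0],
  "grip": [1,1,1,1,1,1,1,1,1,1]
}}

```text
clock: 4.13
eef_pos: [0.5483, -0.0605, 0.1907]
eef_rot: [0.658, 0.753, 0.0, -0.0]
ft_force: [-0.4, 0.2, 0.1]
width: 0.0006
```

```bash
cat > v.py <<'E'
import sys
from h import *
k=sys.argv[1]
s=arm.get_state();print(s['eef_pos'],s['ft_force'])
a=snap('top','t.png')[150:250,75:285];b=snap('scene','s.png')[125:345,215:415]
a=cv2.resize(a[:,:,::-1],None,fx=3.8,fy=3.8);b=cv2.resize(b[:,:,::-1],None,fx=2.7,fy=2.7)
cv2.imwrite(f'pics/t{k}c.png',a);cv2.imwrite(f'pics/s{k}c.png',b)
E
python3 v.py 3
```

```text
[ 0.5482922  -0.06045147  0.1906761 ] [-0.39390027  0.21089261  0.05697756]
```

View pics/s3c.png

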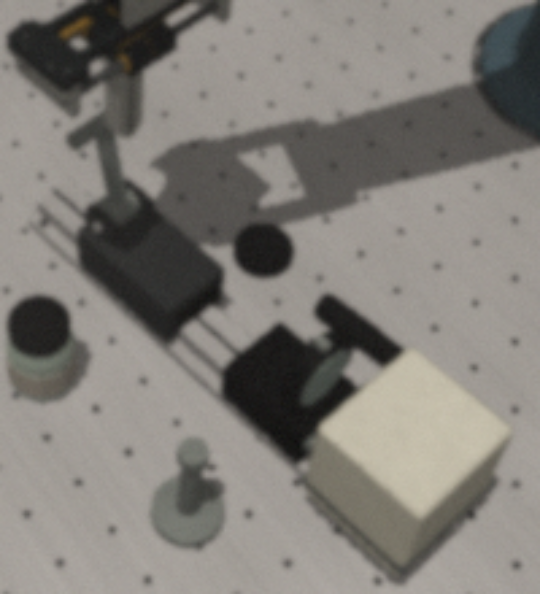

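View pics/t3c.png

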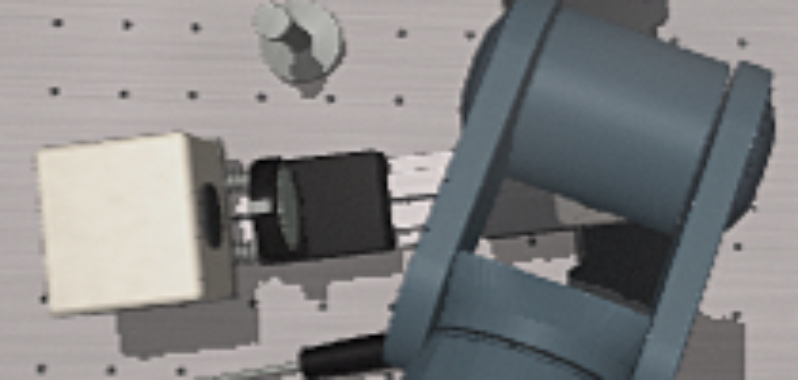

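```bash
python3 - <<'E'
from h import *
for nm,X in [('tip',[.5483,-.0605,.1717]),('tip2',[.5565,-.1336,.1693]),('bar',[.552,-.0872,.1805])]:
    print(nm,(proj('scene',X)-[215,125])*2.7,(proj('top',X)-[75,150])*3.8)
b=cv2.imread('pics/s.png')[125:225,205:325];cv2.imwrite('pics/z3.png',cv2.resize(b,None,fx=6,fy=6,interpolation=cv2.INTER_CUBIC))
snap('wrist','w3.png'); print(arm.camera_params('wrist'))
E
```

```text
tip [124.03202832 146.85346662] [615.76183607 164.46005042]
tip2 [68.65351223 99.93832286] [732.75040495 154.81944646]
bar [102.66768422 121.96983749] [659.10299962 158.81152857]
{'mtx': array([[311.60348485,   0.        , 257.534409  ],
       [  0.        , 311.60348485, 194.0310461 ],
       [  0.        ,   0.        ,   1.        ]]), 'k1': -0.07741930970419628, 'hand_eye': array([[-8.13680048e-04, -9.71466256e-01, -2.37176414e-01,
         6.79173519e-02],
       [ 9.99999668e-01, -7.98810122e-04, -1.58796142e-04,
        -7.83500116e-04],
       [-3.51938266e-05, -2.37176464e-01,  9.71466584e-01,
        -1.82884793e-01],
       [ 0.00000000e+00,  0.00000000e+00,  0.00000000e+00,
         1.00000000e+00]])}
```

View pics/z3.png

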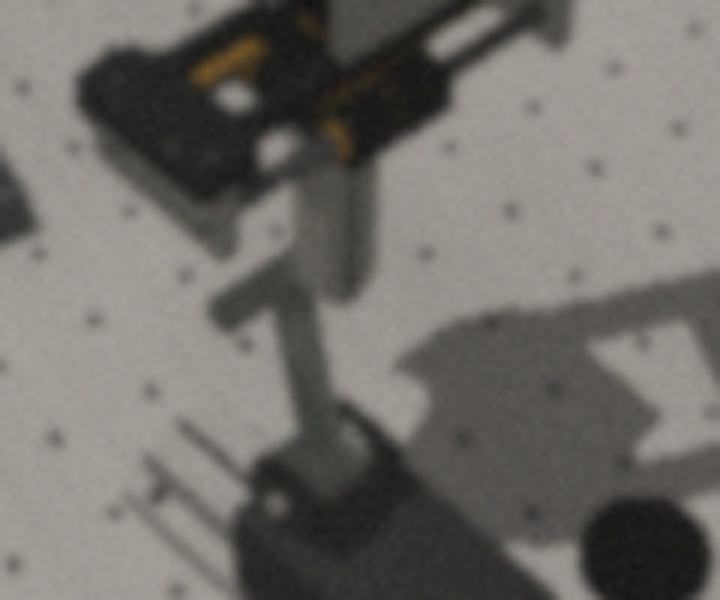

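View pics/w3.png

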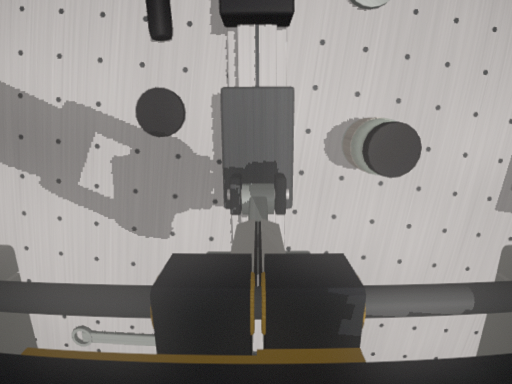

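```bash
python3 - <<'E'
from h import *
w=arm.camera_params('wrist');H=np.linalg.inv(w['hand_eye'])
def pw(X):
    X=H[:3,:3]@np.array(X)+H[:3,3];u=X[:2]/X[2];u=u*(1+w['k1']*(u@u));return u*w['mtx'][0,0]+w['mtx'][:2,2]
for x in (-.008,0,.008):
  for z in (-.02,0,.01,.019): print(x,z,pw([x,0,z]).round(1))
# bar in tool frame
from scipy.spatial.transform import Rotation as R
s=arm.get_state();T=R.from_quat(s['eef_rot']).inv()
for d in(-.035,0,.035): 
  b=T.apply(np.array([.552,-.0872,.1805])+d*np.array([.992,.129,0])-s['eef_pos']);print(b.round(4),pw(b))
a=cv2.imread('pics/w3.png')[150:384,180:340];cv2.imwrite('pics/w3z.png',cv2.resize(a,None,fx=2.5,fy=2.5))
E
```

```text
-0.008 -0.02 [259.  255.9]
-0.008 0 [258.9 242.3]
-0.008 0.01 [258.8 236.5]
-0.008 0.019 [258.8 231.6]
0 -0.02 [259.  242.8]
0 0 [258.9 230.3]
0 0.01 [258.8 225. ]
0 0.019 [258.8 220.6]
0.008 -0.02 [259.  229.4]
0.008 0 [258.9 218.1]
0.008 0.01 [258.8 213.3]
0.008 0.019 [258.8 209.3]
[-0.0255 -0.035   0.0103] [207.15740958 260.35090174]
[-0.0256  0.      0.0103] [258.85992933 260.59029187]
[-0.0257  0.0351  0.0103] [310.53485439 260.54176415]
```

View pics/w3z.png

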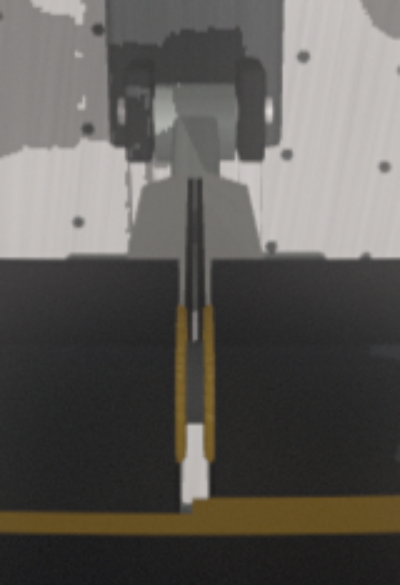

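The fingers passed over the bar without touching it: force is about 0, and the stop and bar are unmoved. When shut, the tips sit about 15–20 mm higher than I assumed, and both the scene and wrist views show this. I'll go back and come in lower.

Call:
{"api": "send_rows", "payload": {
  "slide": [
    [0,0,0.2],
    [0,0,0.3],
    [0.025,-0.25,0.3],
    [0.057,-0.49,0.3],
    [0.057,-0.49,0.3],
    [0.057,-0.49,0.0],
    [0.057,-0.49,-0.15],
    [0.057,-0.49,-0.15],
    [0.057,-0.49,-0.15]
  ],
  "yaw": [0,0,0,0,0,0,0,0,0],
  "grip": [1,1,1,1,1,1,1,1,1]
}}

```text
clock: 5.03
eef_pos: [0.5561, -0.1349, 0.1671]
eef_rot: [0.659, 0.752, -0.0, -0.002]
ft_force: [1.1, 0.4, 0.4]
width: 0.0004
```

Call:
{"api": "send_rows", "payload": {
  "slide": [
    [-0.009,0.066,0],
    [-0.017,0.132,0],
    [-0.022,0.17,0],
    [-0.026,0.2,0],
    [-0.03,0.23,0],
    [-0.034,0.26,0],
    [-0.038,0.29,0],
    [-0.042,0.32,0],
    [-0.042,0.32,0]
  ],
  "yaw": [0,0,0,0,0,0,0,0,0],
  "grip": [1,1,1,1,1,1,1,1,1]
}}

```text
clock: 5.78
eef_pos: [0.5505, -0.0863, 0.1682]
eef_rot: [0.659, 0.752, 0.0, -0.001]
ft_force: [0.0, 1.0, -0.0]
width: 0.0006
```

```bash
python3 v.py 4
```

```text
[ 0.55052759 -0.08629064  0.16815196] [ 0.04075166  1.01149145 -0.03461375]
```

View pics/s4c.png

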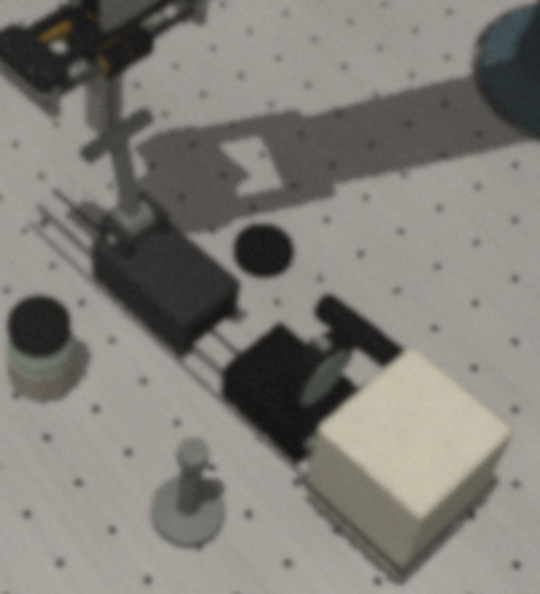

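The stop is sliding with the finger behind the bar, and the lever angle is unchanged. I'll continue.

Call:
{"api": "send_rows", "payload": {
  "slide": [
    [-0.005,0.04,0],
    [-0.01,0.08,0],
    [-0.016,0.12,0],
    [-0.021,0.16,0],
    [-0.026,0.2,0],
    [-0.031,0.24,0],
    [-0.036,0.28,0],
    [-0.042,0.32,0],
    [-0.046,0.35,0],
    [-0.046,0.35,0]
  ],
  "yaw": [0,0,0,0,0,0,0,0,0,0],
  "grip": [1,1,1,1,1,1,1,1,1,1]
}}

```text
clock: 6.72
eef_pos: [0.5438, -0.0341, 0.1683]
eef_rot: [0.659, 0.753, -0.0, 0.0]
ft_force: [-0.1, -2.5, -0.3]
width: 0.0006
```

```bash
python3 v.py 5
```

```text
[ 0.54376364 -0.03412504  0.16826144] [-0.05451717 -2.50415906 -0.27627953]
```

View pics/s5c.png

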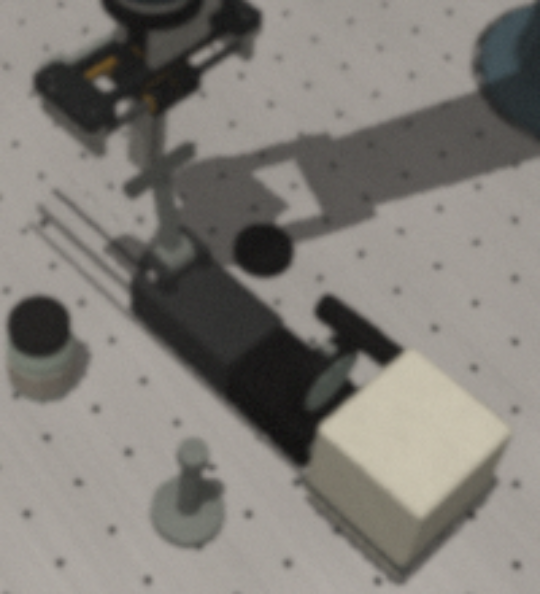

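The stop face now meets the carriage, with a reaction of -2.5 N. I'll push the last stretch slowly.

Call:
{"api": "send_rows", "payload": {
  "slide": [
    [-0.003,0.02,0],
    [-0.005,0.04,0],
    [-0.008,0.06,0],
    [-0.01,0.08,0],
    [-0.01,0.08,0]
  ],
  "yaw": [0,0,0,0,0],
  "grip": [1,1,1,1,1]
}}

```text
clock: 7.23
eef_pos: [0.5423, -0.0238, 0.1683]
eef_rot: [0.659, 0.752, -0.001, 0.001]
ft_force: [-0.9, -4.4, -2.2]
width: 0.0007
```

Call:
{"api": "send_rows", "payload": {
  "slide": [
    [-0.003,0.015,0],
    [-0.004,0.03,0],
    [-0.004,0.03,0]
  ],
  "yaw": [0,0,0],
  "grip": [1,1,1]
}}

```text
clock: 7.48
eef_pos: [0.5418, -0.0198, 0.1683]
eef_rot: [0.659, 0.752, -0.001, 0.001]
ft_force: [-0.7, -7.3, -1.3]
width: 0.0005
```

```bash
python3 v.py 6
```

```text
[ 0.54179117 -0.01978694  0.16831056] [-0.65931911 -7.34733998 -1.33172671]
```

View pics/s6c.png

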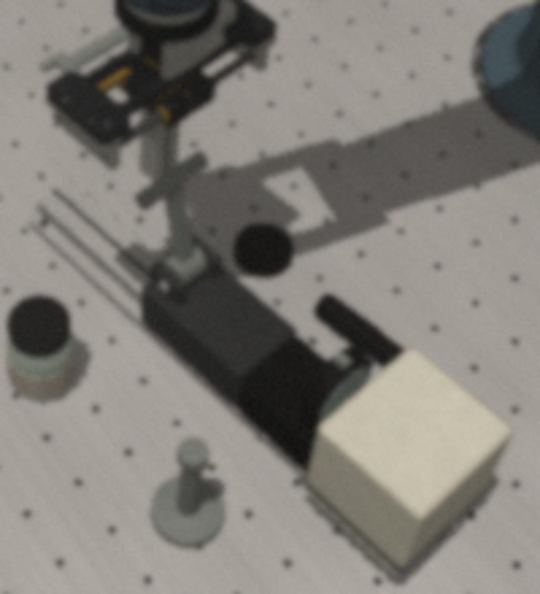

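Call:
{"api": "send_rows", "payload": {
  "slide": [
    [-0.002,0.013,0],
    [-0.003,0.025,0],
    [-0.003,0.025,0]
  ],
  "yaw": [0,0,0],
  "grip": [1,1,1]
}}

```text
clock: 7.83
eef_pos: [0.5415, -0.0173, 0.1691]
eef_rot: [0.659, 0.752, -0.002, 0.002]
ft_force: [-2.2, -10.8, 1.0]
width: 0.0007
```

Call:
{"api": "send_rows", "payload": {
  "slide": [
    [-0.002,0.013,0],
    [-0.003,0.025,0],
    [-0.003,0.025,0]
  ],
  "yaw": [0,0,0],
  "grip": [1,1,1]
}}

```text
clock: 8.08
eef_pos: [0.5412, -0.0141, 0.1699]
eef_rot: [0.659, 0.752, -0.003, 0.002]
ft_force: [-4.7, -14.1, 5.0]
width: 0.0003
```

```bash
python3 v.py 7
```

```text
[ 0.54117719 -0.01409665  0.16991541] [ -4.67525181 -14.13677814   4.95479812]
```

View pics/s7c.png

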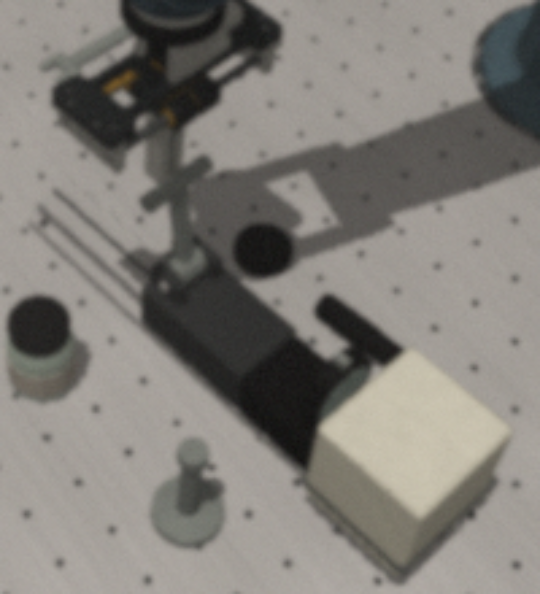

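The stop and carriage no longer advance and the force has reached 14 N, so the carriage is home and the lever has started to turn. Next I'll follow the lever's arc.

Call:
{"api": "send_rows", "payload": {
  "slide": [
    [-0.004,0.03,0],
    [-0.008,0.06,0],
    [-0.012,0.09,0],
    [-0.016,0.12,0],
    [-0.019,0.145,0],
    [-0.019,0.145,0]
  ],
  "yaw": [0,0,0,0,0,0],
  "grip": [1,1,1,1,1,1]
}}

```text
clock: 8.68
eef_pos: [0.5404, 0.0083, 0.1716]
eef_rot: [0.659, 0.752, -0.0, 0.004]
ft_force: [-0.6, -11.2, 7.7]
width: 0.0005
```

```bash
python3 v.py 8
```

```text
[0.54042911 0.00832405 0.17163283] [ -0.63039545 -11.21554189   7.72126677]
```

View pics/s8c.png

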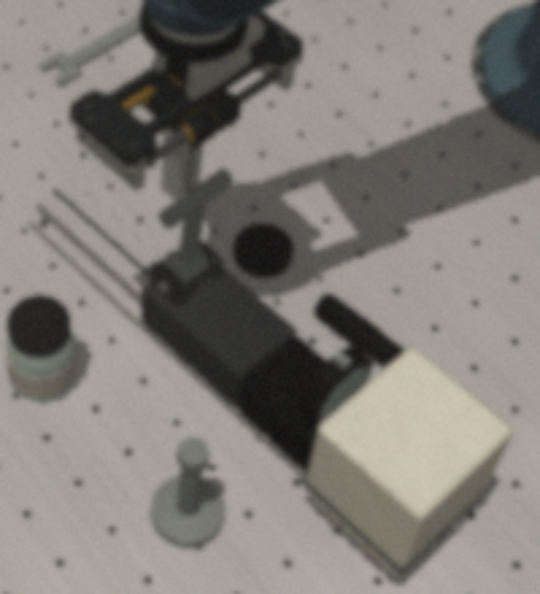

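Call:
{"api": "send_rows", "payload": {
  "slide": [
    [-0.004,0.03,0],
    [-0.008,0.06,-0.003],
    [-0.012,0.09,-0.006],
    [-0.016,0.12,-0.01],
    [-0.019,0.145,-0.015],
    [-0.019,0.145,-0.015]
  ],
  "yaw": [0,0,0,0,0,0],
  "grip": [1,1,1,1,1,1]
}}

```text
clock: 9.28
eef_pos: [0.5377, 0.0307, 0.1691]
eef_rot: [0.659, 0.752, 0.0, 0.004]
ft_force: [1.0, -8.9, 6.0]
width: 0.0006
```

Call:
{"api": "send_rows", "payload": {
  "slide": [
    [-0.004,0.03,-0.008],
    [-0.008,0.06,-0.016],
    [-0.012,0.09,-0.026],
    [-0.016,0.12,-0.036],
    [-0.018,0.14,-0.047],
    [-0.018,0.14,-0.047]
  ],
  "yaw": [0,0,0,0,0,0],
  "grip": [1,1,1,1,1,1]
}}

```text
clock: 9.78
eef_pos: [0.5349, 0.0514, 0.1618]
eef_rot: [0.659, 0.752, -0.0, 0.004]
ft_force: [0.1, -9.6, 5.8]
width: 0.0002
```

```bash
python3 v.py 9
```

```text
[0.53488564 0.05141079 0.16181594] [ 0.12394638 -9.55496806  5.80498712]
```

View pics/s9c.png

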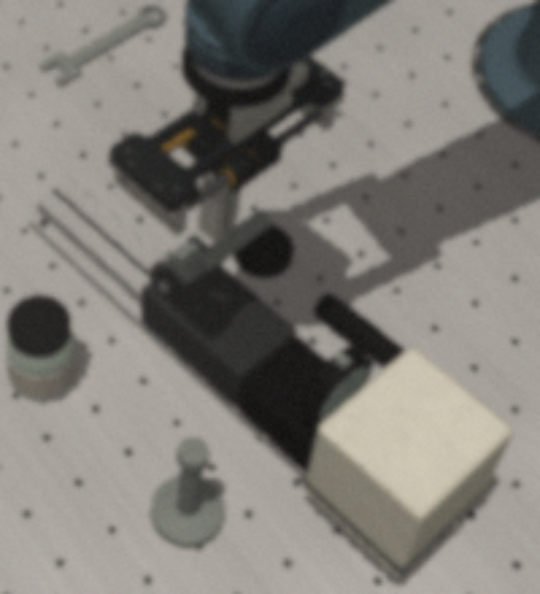

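The lever is about 35° forward and the stop is still against the carriage. I'll continue along the arc.

Call:
{"api": "send_rows", "payload": {
  "slide": [
    [-0.004,0.03,-0.016],
    [-0.008,0.06,-0.035],
    [-0.012,0.09,-0.056],
    [-0.016,0.123,-0.083],
    [-0.016,0.123,-0.083]
  ],
  "yaw": [0,0,0,0,0],
  "grip": [1,1,1,1,1]
}}

```text
clock: 10.3
eef_pos: [0.5323, 0.0704, 0.1494]
eef_rot: [0.659, 0.752, 0.0, 0.003]
ft_force: [-0.2, -7.9, 7.7]
width: 0.0006
```

Call:
{"api": "send_rows", "payload": {
  "slide": [
    [-0.003,0.025,-0.025],
    [-0.006,0.05,-0.052],
    [-0.01,0.074,-0.082],
    [-0.012,0.095,-0.113],
    [-0.012,0.095,-0.113]
  ],
  "yaw": [0,0,0,0,0],
  "grip": [1,1,1,1,1]
}}

```text
clock: 10.72
eef_pos: [0.5303, 0.0855, 0.1327]
eef_rot: [0.659, 0.752, 0.0, 0.002]
ft_force: [-2.0, -5.5, 10.8]
width: 0.0005
```

```bash
python3 v.py 10
```

```text
[0.5302817  0.08546218 0.13268226] [-1.98872953 -5.51555394 10.8413986 ]
```

View pics/s10c.png

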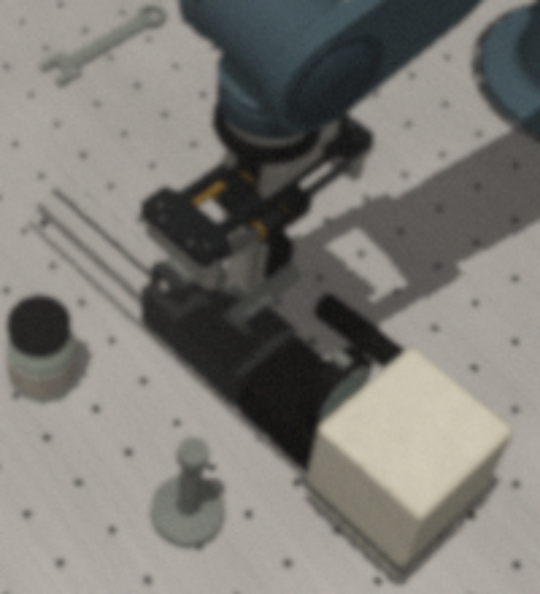

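Call:
{"api": "send_rows", "payload": {
  "slide": [
    [-0.003,0.02,-0.035],
    [-0.006,0.04,-0.07],
    [-0.008,0.055,-0.105],
    [-0.009,0.068,-0.135],
    [-0.009,0.068,-0.135]
  ],
  "yaw": [0,0,0,0,0],
  "grip": [1,1,1,1,1]
}}

```text
clock: 11.23
eef_pos: [0.5288, 0.096, 0.1124]
eef_rot: [0.659, 0.752, 0.001, 0.002]
ft_force: [-3.1, -4.9, 12.0]
width: 0.0002
```

Call:
{"api": "send_rows", "payload": {
  "slide": [
    [0,0,-0.015],
    [0,0,-0.03],
    [0,0,-0.03]
  ],
  "yaw": [0,0,0],
  "grip": [1,1,1]
}}

```text
clock: 11.48
eef_pos: [0.5287, 0.097, 0.1089]
eef_rot: [0.659, 0.752, 0.001, 0.001]
ft_force: [-7.1, -2.0, 17.7]
width: 0.0005
```

```bash
python3 v.py 11
```

```text
[0.528733   0.09697439 0.10885284] [-7.14908806 -1.95349339 17.72118114]
```

View pics/s11c.png

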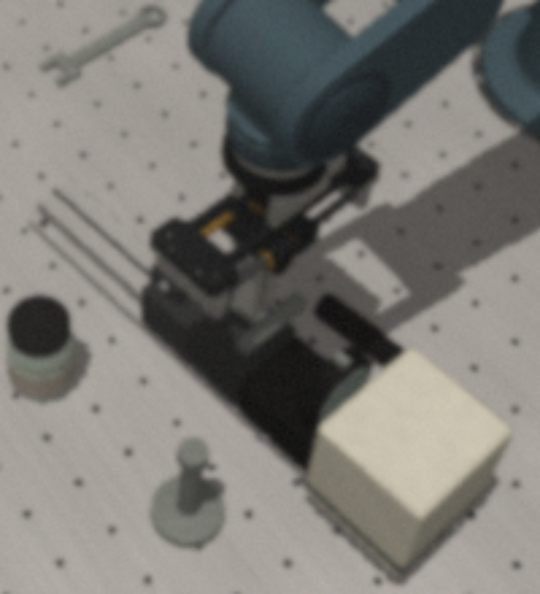

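Call:
{"api": "send_rows", "payload": {
  "slide": [
    [0,0,-0.015],
    [0,0,-0.03],
    [0,0,-0.03]
  ],
  "yaw": [0,0,0],
  "grip": [1,1,1]
}}

```text
clock: 11.83
eef_pos: [0.5291, 0.0971, 0.1081]
eef_rot: [0.659, 0.752, 0.001, 0.0]
ft_force: [-18.2, -1.6, 39.9]
width: 0.0004
```

Call:
{"api": "send_rows", "payload": {
  "slide": [
    [0,0,-0.015],
    [0,0,-0.02],
    [0,0,-0.02]
  ],
  "yaw": [0,0,0],
  "grip": [1,1,1]
}}

```text
clock: 12.08
eef_pos: [0.5293, 0.0972, 0.1077]
eef_rot: [0.659, 0.753, 0.001, 0.0]
ft_force: [-25.2, -2.5, 55.7]
width: 0.0005
```

It is hard on the end stop: 56 N with no further travel. I'll retreat straight up and check.

Call:
{"api": "send_rows", "payload": {
  "slide": [
    [0,0,0.1],
    [0,0,0.35],
    [0,0,0.6],
    [0,0,0.9],
    [0,0,0.9],
    [0,0,0.9]
  ],
  "yaw": [0,0,0,0,0,0],
  "grip": [1,1,1,1,1,1]
}}

```text
clock: 12.58
eef_pos: [0.5292, 0.0972, 0.2365]
eef_rot: [0.659, 0.752, 0.003, 0.003]
ft_force: [0.4, -0.4, -0.7]
width: 0.0003
```

Call:
{"api": "send_rows", "payload": {
  "slide": [
    [-0.1,-0.4,0],
    [-0.2,-0.9,0],
    [-0.3,-1,0],
    [-0.3,-1,0],
    [-0.3,-1,0],
    [-0.3,-1,0]
  ],
  "yaw": [0,0,0,0,0,0],
  "grip": [1,1,1,1,1,1]
}}

```text
clock: 13.08
eef_pos: [0.481, -0.0539, 0.2307]
eef_rot: [0.66, 0.751, 0.0, -0.002]
ft_force: [0.3, 0.3, -0.2]
width: 0.0001
```

Call:
{"api": "send_rows", "payload": {
  "slide": [
    [-0.1,-0.3,0],
    [-0.2,-0.6,0],
    [-0.3,-1,0],
    [-0.3,-1,0],
    [-0.3,-1,0],
    [-0.3,-1,0]
  ],
  "yaw": [0,0,0,0,0,0],
  "grip": [1,1,1,1,1,1]
}}

```text
clock: 13.58
eef_pos: [0.437, -0.2031, 0.2313]
eef_rot: [0.659, 0.752, 0.0, -0.001]
ft_force: [-0.1, 0.0, 0.4]
width: 0.0006
```

```bash
python3 v.py 12; python3 - <<'E'
from h import *
from scipy.optimize import least_squares as L
o={}
for n in ['top','scene']:
  for t in ['lever_bar','lever_pin','stop_front','carriage_rear']:
    r=arm.tip_of(n,t); o[n,t]=r[0]['location'] if r else None
for t in ['lever_bar','lever_pin','stop_front','carriage_rear']:
  a,b=o['top',t],o['scene',t]
  if a and b:
    r=L(lambda X:np.r_[proj('top',X)-a,proj('scene',X)-b],[.55,.07,.1]);print(t,r.x.round(4),r.fun.round(1))
  else: print(t,a,b)
E
```

```text
[ 0.43695642 -0.20310344  0.23126093] [-0.10334632  0.04461475  0.38968413]
lever_bar [0.5282 0.1177 0.1038] [-0.3  0.4 -0.4 -0. ]
lever_pin [0.5383 0.0252 0.1   ] [ 0.7 -0.8  0.9  0.1]
stop_front [0.5305 0.12   0.0598] [-0.5  0.6 -0.6 -0. ]
carriage_rear [0.5276 0.1219 0.0383] [-1.4  1.7 -1.9 -0. ]
```

View pics/s12c.png

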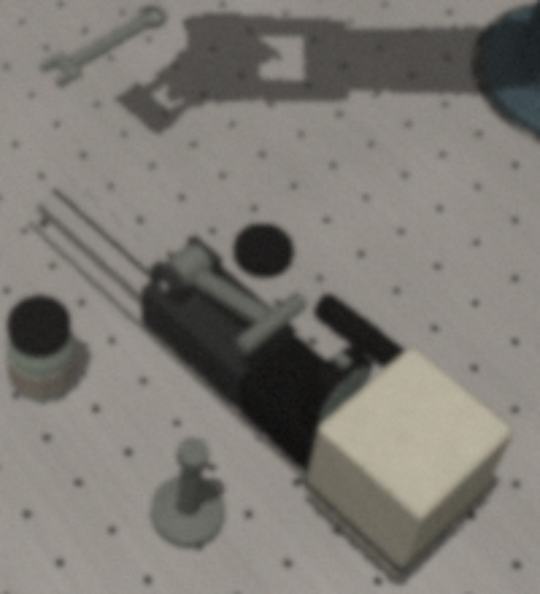

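View pics/t12c.png

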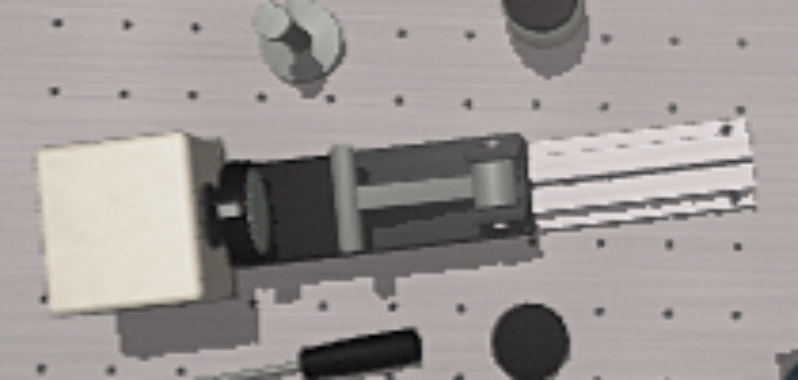

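```bash
python3 - <<'E'
from h import *
from scipy.optimize import least_squares as L
def tri(a,b): 
    r=L(lambda X:np.r_[proj('top',X)-a,proj('scene',X)-b],[.55,.07,.1]); return r.x.round(4),r.fun.round(1)
T=lambda a,b:np.array((75+a/3.8,150+b/3.8)); S=lambda a,b:np.array((215+a/2.7,125+b/2.7))
print(tri(T(347,198),S(271,321)))
r1=pix('top',T(525,133),.07);r2=pix('top',T(532,232),.07)
e1=pix('top',T(748,118),.03);e2=pix('top',T(756,210),.03)
yd=np.array([-.129,.992,0]); print('rear rail y',(( r1+r2-e1-e2)/2@yd)-.24)
pin=np.array([.536,.034,.085])-.013*yd
for th in(65,68,75): 
  a=np.radians(th);b=pin+.1*np.sin(a)*yd+[0,0,.1*np.cos(a)];t=proj('top',b);s=proj('scene',b);print(th,b.round(4),((t-[75,150])*3.8).round(),((s-[215,125])*2.7).round())
E
python3 v.py 13; python3 -c "
import cv2,numpy as np
for k in 'st':
  d=cv2.absdiff(cv2.imread(f'pics/{k}12c.png'),cv2.imread(f'pics/{k}13c.png'));print(d.max(),d.mean())
a=cv2.imread('pics/s.png')[205:285,255:375];cv2.imwrite('pics/z13.png',cv2.resize(a,None,fx=6,fy=6,interpolation=cv2.INTER_CUBIC))"
```

```text
(array([0.5247, 0.1158, 0.1111]), array([-0.1,  0.1, -0.2, -0. ]))
rear rail y -0.08189802119953629
65 [0.526  0.111  0.1273] [350. 196.] [268. 306.]
68 [0.5257 0.1131 0.1225] [348. 196.] [269. 311.]
75 [0.5252 0.1169 0.1109] [345. 198.] [271. 322.]
[ 0.43713516 -0.20291     0.2323934 ] [-0.48115633  0.32536947 -0.24781587]
21 1.3504520513779774
60 0.81767247065031
```

View pics/z13.png

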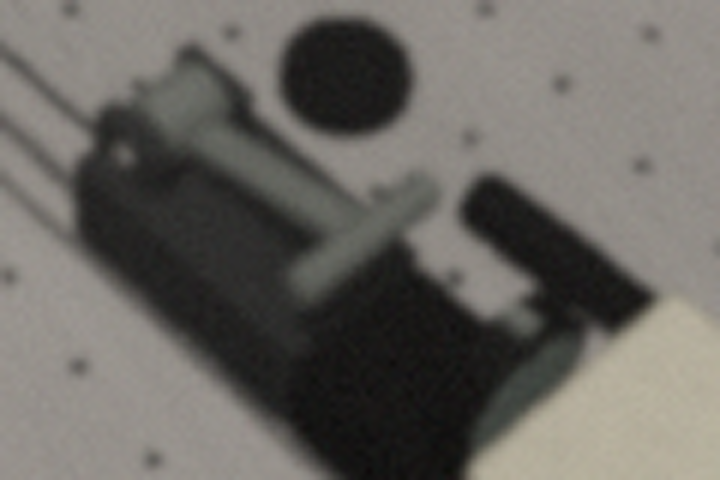

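```bash
python3 - <<'E'
from h import *
a=cv2.imread('pics/top0.png',0);b=cv2.imread('pics/t.png',0);c=cv2.imread('pics/scene0.png',0);d=cv2.imread('pics/s.png',0)
def m(a,b,x0,x1,y0,y1,sr=14):
    f=8;A=cv2.resize(a[y0:y1,x0:x1],None,fx=f,fy=f,interpolation=cv2.INTER_CUBIC)
    B=cv2.resize(b[y0-sr:y1+sr,x0-sr:x1+sr],None,fx=f,fy=f,interpolation=cv2.INTER_CUBIC)
    r=cv2.matchTemplate(B,A,cv2.TM_CCOEFF_NORMED);_,v,_,l=cv2.minMaxLoc(r);return np.array(l)/f-sr,v
print('lens top',m(a,b,143,158,192,212))
print('head top',m(a,b,85,125,185,232))
X=np.array([.527,.145,.1]);yd=np.array([-.129,.992,0])
for s in(.017,.02):print(s,proj('top',X+s*yd)-proj('top',X),proj('scene',X+s*yd)-proj('scene',X))
print('car scene',m(c,d,296,322,243,270))
# bystanders
print('cap',m(a,b,203,227,229,252),'driver',m(a,b,120,190,234,255),'jar',m(a,b,205,230,135,165))
E
```

```text
lens top (array([-8.125,  1.125]), 0.9523435235023499)
head top (array([0., 0.]), 0.9957563877105713)
0.017 [-6.75320243  0.68919964] [5.7911934  5.12500712]
0.02 [-7.94563711  0.81089381] [6.82329877 6.03840054]
car scene (array([2.375, 1.875]), 0.8267520666122437)
cap (array([0., 0.]), 0.9994329214096069) driver (array([0., 0.]), 0.9995843768119812) jar (array([0., 0.]), 0.9989482164382935)
```

```bash
python3 -c "
from station import arm
print(arm.get_state()['clock']);print(arm.job_done())"
```

```text
14.1833
the job is handed in; nothing more can be done
None
```

I pushed the stop and carriage home against the laser head with closed fingers behind the lever's crossbar. I then followed the bar over until it was hard against its end, backed the arm clear and handed the job in at 14.2 s.

**Last checks, after letting go:**
- **Lever:** the bar is at 0.111 m height and about 75° forward, which matches the clamped end. At the end stop the push reached 56 N downward with no further travel.
- **Carriage:** the top camera shows the lens 8.1 px from its start. The calibration predicts 7.95 px for the full 20 mm.
- **Stop:** its rear edge is at rail y ≈ -0.082, against -0.080 nominal, which is within my measuring error. In the pictures its face is against the carriage, and I saw no change between the last two.
- **Surroundings:** lens cap, driver and jar show no shift. I did not measure the post, wrench and tray, but the arm never went near them. The arm was in free air when I handed in.

**What went wrong or disagreed:**
- My first push passed over the bar without touching it, because the shut fingertips sit higher than I assumed. I repeated it lower.
- The lever started about 0.2 rad from fully open rather than at 0.
- A picture match of the carriage in the scene view disagreed, showing about 3 px where about 9 px was expected. I discounted it because the stop now hides the carriage's rear.

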